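# Stack a keyed specimen dish and call the microscope

### The arm

A 6-joint arm with a two-finger parallel gripper is mounted at the origin on the work surface. World frame = base frame: x ahead of the robot, y to its left, z up, the work surface at z = 0. Lengths are in mm, angles in rad, forces in N, time in s.
With the tool pointing down it reaches from about 325 to 775 mm from the base axis. Payload 5.5 kg.
Tool frame: the origin (TCP) lies on the centre line of the jaws, within the pads' length; the fingertips stand 25 mm ahead of it and the grasp point (between the pads) lies 6 mm ahead of it; z points along the fingers, y is the line along which they close (so a half turn about z gives the same grasp; the last joint's range is limited). The gripper opens to 85 mm and grips with 20 to 120 N. Pads are 22 mm wide; open, the fingers measure 114 mm over their backs; the gripper's body (76 mm by 85 mm) begins 54 mm behind the grasp point. The pads swing forward as they close: fully open they stand 13 mm farther back than shut.
Start: joints at [1.194, 0.091, 1.231, -0, 1.82, -0.057], TCP at [188.631, 569.592, 256.275] pointing down, gripper open.
Joint ranges: [-2.87, 2.87], [-0.86, 2.18], [0.17, 2.46], [-1.51, 4.65], [0.06, 2.69], [-2.65, 2.65]. Speed limits (rad/s): [2.57, 2.57, 3.01, 3.14, 3.14, 3.14].

### API

Orientations are given as a rotation vector (axis times angle).
In Python, from workcell import r gives the robot as it stands.
- The arm moves only by the shell command python3 -m inch 'ROWS' [FORCE]. ROWS is JSON, a list of rows, each a list of 7 numbers: the closure, from -1 (fully open) to 1 (shut), then the shift along the tool's x, y, z in mm, then the turn, a rotation vector about the tool's x, y, z in degrees. A call has 1 to 20 rows; each row shifts and turns the commanded pose from where the row before left it, along the tool's axes as they then stand; what a row does not reach is not made up. A row lasts 1/12 s, in which the tool goes at most 41.7 mm and 7.16 degrees, less where a joint would pass 70% of its speed; a pose out of reach is approached as far as the arm can. A call is refused whole if a number of a shift passes 41.7 or a number of a turn 7.16, either way. A call with a gripper value outside its range is refused whole. The fingers move at their own pace and stop on an object; FORCE is the grip in N (left out, the last holds). Time passes only in rows, so rows that do not move let the fingers close. It gives the time, the measured TCP pose, the force, the opening and the grip force at its end, in the units of the state.
- r.sense(): the state, without advancing time (a new reading comes with each control period).
- r.read_camera(name): name is "scene" or "side" or "wrist"; returns a dict with "img" (400x640x3 uint8, blue, green, red), "fx", "fy", "cx", "cy" (pixels), "R" (3x3) and "t" (3): a world point X has camera coordinates R X + t. Camera axes: x right, y down, z forward; pixel columns grow to the right and rows downward; lengths in mm; the calibration is good to about 2 mm. A picture is of the moment at which its call begins. There is no depth.
- r.job_done(): hands the job in; it is judged then, once.
Trained networks look in the newest picture that a camera, given by its name, has taken for a name from the list of things; names that differ only in an ending like _2 or _b are one class to them, and where a whole thing is asked for, a point or a joint stands for the part that bears it (a point fixed in the world has none). Each returns a list of dicts, best first, with "confidence" (0 to 1); they miss things now and then, are a little off and sometimes report something else, mostly with a low value. They report only what shows in the picture. A call takes as long as a camera call.
- r.spot_in(camera, target): "location" ([column, row] as shares, 0 to 1, of the picture: columns of its width, rows of its height, amid what is visible of it).
- r.outline_of(camera, target): "region" (400x640 bool, what is visible of it) and "location" ([column, row] as shares, 0 to 1, of the picture: columns of its width, rows of its height, amid what is visible of it).
- r.spot_point(camera, target): "location" ([column, row] as shares, 0 to 1, of the picture: columns of its width, rows of its height: a listed point, or the origin of a listed thing).
The state is a dict: "time": time; "joints": joint angles; "joint_vel": joint speeds; "effort": joint torques, N m; "tool_pos": TCP position; "eef_rot": TCP orientation; "ft_force": force on the tool from outside, world axes, zero at the start; "wrist_torque": the same for the moment, N m; "finger_gap": opening from 0.0 (shut) to 1.0 (fully open); "finger_force": force on a finger pad.
Only numpy, scipy, OpenCV 4.12 (cv2) and the standard library are available. Lean on these libraries where they do the work, as an engineer would, in place of code of your own. Each camera call takes 0.05 s, during which the arm holds its last target. There are 200 camera calls.

### The job

Stack the amber-windowed specimen dish on the dish already clamped on the microscope's loading stage, turning it until the notch in its skirt finds the yellow key and it drops fully home, flat and flush, and let go of it. Then tilt the jog stick well over towards its green dot, hold it there for a second to tell the microscope that the stack is loaded, and let it return to centre. Leave all the other things on the table where they are.

Things in the scene. Friction and masses are not known exactly. Their poses are not given: they have to be found in the camera images.
- amber_dish: Octagonal black dish, 50 mm across each pair of flats (they face its x axis and every 45 degrees from it; any opposite pair can be gripped), 24 mm tall to its rim, on which stand a round amber window, 10 mm tall, 41 mm across, and a yellow key 5 mm tall at +x. 0.1 to 0.15 kg. Origin: centre of its underside; z up, x towards its notch. Starts right way up, flat on the table.
- notch (a point): Foot of the amber dish's notch, at +x, 25 mm from its axis, at its underside. Below the solid body (11 to 24 mm up) the dish is hollow: a skirt 11 mm tall, 3 mm thick, 44 mm across flats inside, with this one notch, 9 mm wide and full height, open below, in the middle of the +x side; a lime stripe above it outside. Gripping the +x and -x flats keeps the key from tipping the dish.
- stage: Fixed loading stage: cream plate 130 mm square with a round aluminium disc 104 mm across, its top 18 mm above the table. Origin: centre of its underside, on the table; z up; a red line on the plate marks its +x side. A black octagonal bottom dish is clamped concentric on the disc and cannot move.
- bottom_rim (a point): On the stage's axis, at the height of the bottom dish's flat rim, 32 mm above the table; axes are the stage's, not the dish's. On the rim stand a round white window, 41 mm across, 10 mm tall, bevelled, which centres a skirt with 1.5 mm play all round, and a yellow key 6 mm wide, 5 mm tall, 19 to 28 mm from the axis.
- key_middle (a point): Middle of the key's possible places: on the rim, 22 mm from the axis along the stage's +x. Each time the key lies elsewhere, up to 0.6 rad round the axis to either side of this point, and is not in the readings. Off the key by over about 0.1 rad, a skirt stops on it, its underside 37 mm above the table; on it, the dish drops 5 mm, to 32 mm.
- stick_base: Cream box of the jog stick, fixed, 100 x 120 mm, 22 mm tall; origin: centre of its underside; a green dot lies 45 mm from the centre on its +y side, a red dot on its -y side.
- stick_ball (a point): Centre of the black ball, 30 mm across, on top of the jog stick, 90 mm above the table when the stick is upright. The stick (10 mm thick) pivots 65 mm below the ball's centre, 25 mm above the table.
- stick (a joint): Tilt of the jog stick, rad: 0 upright, positive towards the green dot (+y of its box), stops at -0.5 and +0.5; tilts only in that plane. A spring of 0.7 N m/rad recentres it: about 4 N at the ball for 0.35 rad. Well over means more than 0.3 rad.
- green_dish: The same dish with a green window; not to be used. Origin as for the amber dish.
- blue_dish: The same dish with a blue window; not to be used. Origin as for the amber dish.
- jar: Closed amber glass jar, 52 mm across, 75 mm tall; origin: centre of its underside. Leave alone.
- magnifier: Hand magnifier lying flat: lens ring 62 mm across about its origin, red handle out to 110 mm along its -x; 12 mm tall. Leave alone.
- brush: Brush lying along its x axis, 160 mm long. Leave alone.
- slide_box: Blue box of slides, 85 x 110 x 35 mm; origin: centre of its underside. Leave alone.
- pot: White open ceramic pot, 70 mm across, 50 mm tall; origin: centre of its underside. Leave alone.

How it is judged (in metres and radians):
On the way, in this order (a step that is already met when the one before it is completed fails the run):
1. the amber dish sits fully home on the bottom dish, key in notch, and is let go (z of amber_dish in the frame of stage between 0.029 and 0.0335 m and horizontal distance between amber_dish and stage below 0.004 m and angle between amber_dish's own z axis and vertical below 0.04 rad and contact force between amber_dish and the fingers below 0.2 N), for 0.3 s.
2. the jog stick is held over towards the green dot (more than 0.3 rad) for 0.7 s (value of joint stick above 0.3 rad), for 0.7 s.
At the end, for the whole second after the job is handed in: The amber dish is home on the bottom dish: underside 29 to 33.5 mm above the table, within 4 mm of the stage's axis, within 0.04 rad of level, released and at rest; the jog stick has returned to within 0.06 rad of centre (all of step 1 and linear speed of amber_dish below 0.01 m/s and value of joint stick between -0.06 and 0.06 rad); the robot touches nothing.
It fails at once if another thing on the table is displaced by more than 20 mm (distance of any of green_dish, blue_dish, jar, magnifier, brush, slide_box, pot from where it was at the start of the episode above 0.02 m).
It also fails if it takes over 72 s, if anything falls off the work surface, if the arm or the gripper's body presses on something with over 40 N, if the wrist force passes 120 N, or if a joint passes its speed limit or range.

## Working session

There is one attempt and no reset: what is moved stays moved. The work goes in short steps, Python scripts to look and compute and a shell command to move; the robot and the scene stay as the last step left them, time stands still between calls to the robot, and variables do not carry over. Pictures are saved under pics/ and viewed, at most 10 in all, crops included, and the job is handed in when it is done.

```bash
ls; mkdir -p pics; cat > h.py <<'E'
import numpy as np,cv2
from scipy.spatial.transform import Rotation as Ro
from workcell import r
def ray(c,uv):
    d=np.array([(uv[0]*640-c['cx'])/c['fx'],(uv[1]*400-c['cy'])/c['fy'],1]);R=np.array(c['R'])
    return -R.T@np.array(c['t']),R.T@d
def atz(c,uv,z):
    o,d=ray(c,uv);return o+d*(z-o[2])/d[2]
def proj(c,X):
    p=np.array(c['R'])@np.array(X)+np.array(c['t']);return p[0]/p[2]*c['fx']+c['cx'],p[1]/p[2]*c['fy']+c['cy']
E
python3 - <<'E'
from h import *
s=r.sense();print(s['time'],s['tool_pos'],s['eef_rot'],Ro.from_rotvec(s['eef_rot']).as_matrix().round(3).tolist())
np.set_printoptions(precision=1,suppress=True)
Z=dict(amber_dish=0,notch=0,stage=0,bottom_rim=32,key_middle=32,stick_base=0,stick_ball=90,green_dish=0,blue_dish=0)
ims=[]
for n in ('scene','side'):
    c=r.read_camera(n);ims.append(c['img'])
    cv2.imwrite(f'pics/{n}0.png',c['img'])
    print(n,-np.array(c['R']).T@np.array(c['t']))
    for k,z in Z.items():
        for d in r.spot_point(n,k)[:2]:
            l=d['location'];print(k,round(d['confidence'],2),np.array([l[0]*640,l[1]*400]),atz(c,l,z)[:2])
E
```

```text
pics
0.0 [188.53062222 569.36412263 255.14200368] [-5.00094779e-01 -3.10112624e+00  2.99517912e-03] [[-0.949, 0.314, -0.001], [0.314, 0.949, -0.002], [0.0, -0.002, -1.0]]
scene [1140.1 -370.2  679.1]
amber_dish 0.7 [229.9 243.1] [ 542.9 -234.1]
notch 0.91 [227.  248.1] [ 553.4 -245.7]
notch 0.43 [141.3 244.1] [ 434.7 -411.6]
stage 0.8 [358.6 199. ] [581.6 116.3]
stage 0.68 [362.2 196.6] [579.1 130.1]
bottom_rim 0.73 [356.6 190.1] [577.9 109.5]
bottom_rim 0.54 [227.  246.9] [ 577.8 -250.2]
key_middle 0.83 [361.5 195.1] [600.  108.5]
stick_base 0.71 [385.1 155.7] [468.9 301.6]
stick_base 0.29 [391.3 247.9] [757.4  79.7]
stick_ball 0.52 [388.7 127.7] [457.6 309.6]
stick_ball 0.23 [311. 283.] [ 793.2 -162.2]
green_dish 0.93 [287.6 242.1] [ 612.6 -117. ]
blue_dish 0.58 [269.5 196.6] [447.  -80.6]
blue_dish 0.33 [391.2 125.6] [347.6 429.3]
side [546.1 680.2 904.6]
amber_dish 0.74 [348.  178.8] [ 529.7 -249.4]
notch 0.77 [338.6 176.7] [ 563.5 -256.4]
stage 0.66 [321.7 262.2] [588.3 106.1]
stage 0.61 [367.8 216.5] [456.9 -82.5]
bottom_rim 0.78 [321. 256.] [590.8 106.1]
key_middle 0.82 [314.9 251.9] [609.8  94.2]
stick_base 0.82 [365.3 334.9] [457.7 307.5]
stick_ball 0.6 [369.5 319.9] [457.4 307.9]
stick_ball 0.24 [363.2 335.5] [471.2 346.4]
green_dish 0.76 [323.7 203.7] [ 604.3 -121.7]
blue_dish 0.76 [369.5 216.8] [451.5 -81.9]
```

View pics/scene0.png

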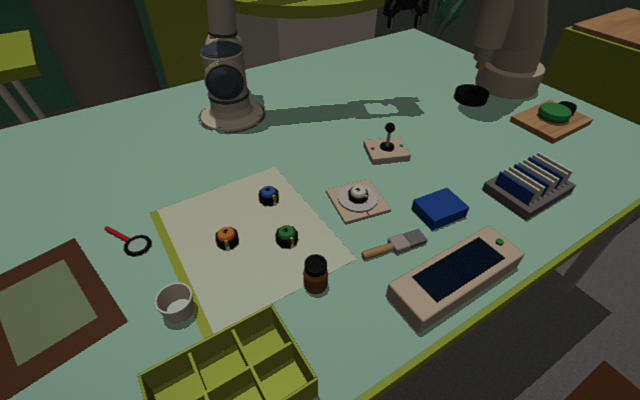

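View pics/side0.png

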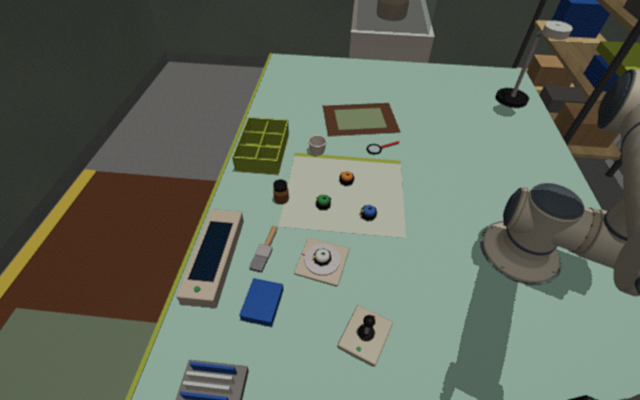

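```bash
python3 -m inch '[[-1,-34,-21,0,0,0,0],[-1,-34,-21,0,0,0,0],[-1,-34,-21,0,0,0,0],[-1,-34,-21,0,0,0,0],[-1,-34,-21,0,0,0,0],[-1,-34,-21,0,0,0,0],[-1,-34,-21,0,0,0,0],[-1,-34,-21,0,0,0,0],[-1,-34,-21,0,0,0,0],[-1,-34,-21,0,0,0,0],[-1,-34,-21,0,0,0,0],[-1,-34,-21,0,0,0,0],[-1,0,0,0,0,0,0],[-1,0,0,0,0,0,0]]' 20
python3 - <<'E'
from h import *
np.set_printoptions(precision=2,suppress=True)
s=r.sense();c=r.read_camera('wrist');R=np.array(c['R']);cp=-R.T@np.array(c['t'])
print(s['tool_pos'],Ro.from_rotvec(s['eef_rot']).as_matrix(),cp,R,c['fx'])
T=Ro.from_rotvec(s['eef_rot']).as_matrix();print(T.T@(cp-s['tool_pos']))
print(proj(c,[584,110,32]))
cv2.imwrite('pics/w1.png',c['img'])
E
```

```text
time: 2.17
tool_pos: [497.6, 200.4, 255.9]
eef_rot: [-0.506, -3.1, 0.0]
ft_force: [-0.7, 0.4, -0.4]
finger_gap: 0.999
finger_force: 0.0
[497.63 200.39 255.86] [[-0.95  0.32 -0.  ]
 [ 0.32  0.95 -0.  ]
 [ 0.   -0.   -1.  ]] [431.96 222.87 372.36] [[ 0.32  0.95 -0.  ]
 [ 0.91 -0.31  0.27]
 [ 0.26 -0.09 -0.96]] 275.59987904987327
[  69.49    0.36 -116.44]
(np.float64(275.58603416755875), np.float64(253.25397215376637))
```

```bash
python3 - <<'E'
import cv2
i=cv2.imread('pics/w1.png')
cv2.imwrite('pics/w1c.png',cv2.resize(i[180:340,180:380],None,fx=3.5,fy=3.5,interpolation=cv2.INTER_CUBIC))
E
```

```text
(no output)
```

View pics/w1c.png

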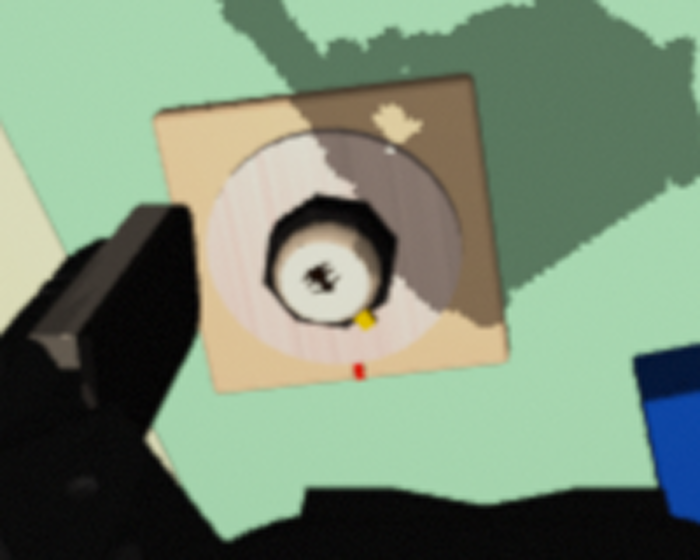

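```bash
python3 - <<'E'
from h import *
np.set_printoptions(precision=1,suppress=True)
c=r.read_camera('wrist')
for k,z in dict(stage=0,bottom_rim=32,key_middle=32).items():
    for d in r.spot_point('wrist',k)[:1]: print(k,d['confidence'],atz(c,d['location'],z))
i=c['img'].astype(int);h=cv2.cvtColor(c['img'],cv2.COLOR_BGR2HSV)
f=lambda x,y:(180+x/3.5,180+y/3.5)
def P(u,v,z): return atz(c,(u/640,v/400),z)
for z in (8,12,16): print(z,[P(*f(*p),z)[:2] for p in [(155,112),(470,75),(508,360),(217,393)]])
ctr=np.array([f(*p) for p in [(207,245),(462,245),(335,128),(335,362)]]);print('disc',[P(*p,18)[:2] for p in ctr])
sub=h[180:340,180:380]
ye=(sub[...,0]>18)&(sub[...,0]<34)&(sub[...,1]>170)&(sub[...,2]>120)
rd=((sub[...,0]<6)|(sub[...,0]>174))&(sub[...,1]>150)&(sub[...,2]>120)
for n,m,z in (('y',ye,36),('r',rd,12)):
    v,u=np.nonzero(m);k=(u>0)&(v>50);print(n,len(u),u.mean()+180,v.mean()+180,P(u.mean()+180.5,v.mean()+180.5,z))
E
```

```text
stage 0.58 [590.5 105.2   0. ]
bottom_rim 0.69 [591.6 -84.6  32. ]
key_middle 0.91 [605.7 102.   32. ]
8 [array([511.8,  58.3]), array([537. , 182.8]), array([664.3, 157.1]), array([639.8,  31.4])]
12 [array([510.9,  60.1]), array([535.9, 183.2]), array([661.8, 157.8]), array([637.5,  33.5])]
16 [array([510. ,  61.9]), array([534.7, 183.7]), array([659.2, 158.5]), array([635.2,  35.6])]
disc [array([568.7,  59.7]), array([601.4, 157.7]), array([537.9, 126.9]), array([635.8,  89.6])]
y 19 282.6842105263158 271.36842105263156 [611.6 112.7  36. ]
r 10 281.2 286.3 [647.5  93.8  12. ]
```

```bash
python3 -m inch '[[-1,-9.3,-37,4,0,0,0],[-1,-9.3,-37,4,0,0,0],[-1,-9.3,-37,4,0,0,0],[-1,-9.3,-37,4,0,0,0],[-1,-9.3,-37,4,0,0,0],[-1,-9.3,-37,4,0,0,0],[-1,-9.3,-37,4,0,0,0],[-1,-9.3,-37,4,0,0,0],[-1,-9.3,-37,4,0,0,0],[-1,-9.3,-37,4,0,0,0],[-1,0,0,0,0,0,0],[-1,0,0,0,0,0,0]]'
python3 - <<'E'
from h import *
np.set_printoptions(precision=1,suppress=True)
c=r.read_camera('wrist')
for k,z in dict(amber_dish=0,notch=0).items():
    for d in r.spot_point('wrist',k)[:2]: print(k,d['confidence'],np.array(d['location'])*[640,400],atz(c,d['location'],z))
u,v=map(int,proj(c,[535,-243,20]));print(u,v)
u0,v0=max(0,u-60),max(0,v-50);print(u0,v0)
cv2.imwrite('pics/w2.png',c['img']);cv2.imwrite('pics/w2c.png',cv2.resize(c['img'][v0:v0+100,u0:u0+120],None,fx=5,fy=5,interpolation=cv2.INTER_CUBIC))
E
```

```text
time: 3.42
tool_pos: [468.4, -178.9, 215.9]
eef_rot: [-0.503, -3.1, -0.001]
ft_force: [-0.3, 0.3, -0.1]
finger_gap: 0.998
finger_force: 0.0
amber_dish 0.59 [290.8 233.3] [ 530.7 -237.1    0. ]
notch 0.67 [291.2 256.4] [ 562.3 -248.1    0. ]
notch 0.56 [288.4 235.5] [ 532.6 -241.2    0. ]
286 244
226 194
```

View pics/w2c.png

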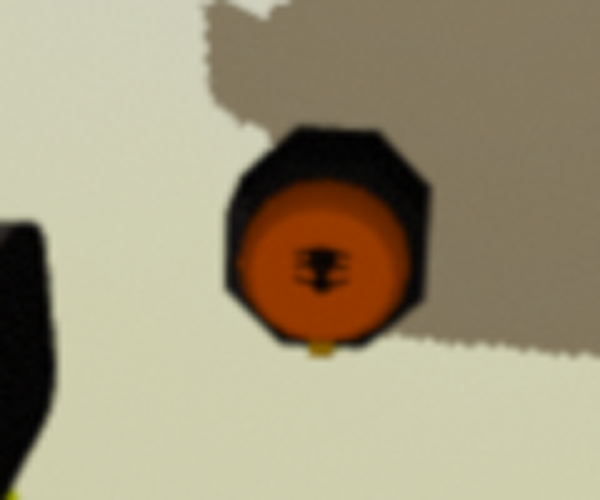

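```bash
python3 - <<'E'
from h import *
c=r.read_camera('wrist')
f=lambda x,y:((226+x/5)/640,(194+y/5)/400)
o=np.mean([atz(c,f(*p),34) for p in [(241,262),(410,262),(325,207),(325,318)]],0)
for p in [(241,262),(410,262),(325,207),(325,318)]: print(atz(c,f(*p),34).round(1))
k=atz(c,f(320,349),28);print(o,k,np.degrees(np.arctan2(*(k-o)[1::-1])))
print([atz(c,f(*p),24).round(1) for p in [(228,290),(427,298),(282,343),(363,346),(227,212),(431,185),(302,127),(380,132)]])
E
```

```text
[ 528.9 -251.4   34. ]
[ 541.5 -213.1   34. ]
[ 521.7 -227.6   34. ]
[ 549.1 -237.4   34. ]
[ 535.30630725 -232.37990822   34.        ] [ 559.71199057 -243.14216789   28.        ] -23.796208304746745
[array([ 539.2, -260.4,   24. ]), array([ 556.7, -214.2,   24. ]), array([ 557.2, -252.8,   24. ]), array([ 564.3, -233.8,   24. ]), array([ 519.5, -253.1,   24. ]), array([ 528.3, -203.6,   24. ]), array([ 504.4, -228.2,   24. ]), array([ 511.5, -210.9,   24. ])]
```

```bash
python3 -m inch '[[-1,-27.8,-10.2,0,0,0,0],[-1,-27.8,-10.2,0,0,0,0],[-1,-27.8,-10.1,0,0,0,0],[-1,0,0,9,0,0,7.13],[-1,0,0,9,0,0,7.13],[-1,0,0,9,0,0,7.13],[-1,0,0,9,0,0,7.13],[-1,0,0,9,0,0,7.13],[-1,0,0,9,0,0,7.13],[-1,0,0,9,0,0,7.13],[-1,0,0,9,0,0,7.13],[-1,0,0,9,0,0,7.13],[-1,0,0,9,0,0,7.13],[-1,0,0,9,0,0,7.13],[-1,0,0,9,0,0,7.13],[-1,0,0,9,0,0,7.13],[-1,0,0,0,0,0,0],[-1,0,0,0,0,0,0]]'
python3 - <<'E'
from h import *
np.set_printoptions(precision=3,suppress=True)
s=r.sense();c=r.read_camera('wrist')
print(s['joints'],Ro.from_rotvec(s['eef_rot']).as_matrix())
for k,z in dict(amber_dish=0,notch=0).items():
    for d in r.spot_point('wrist',k)[:1]: print(k,d['confidence'],np.array(d['location'])*[640,400],atz(c,d['location'],z))
i=c['img'];print(proj(c,[537.8,-234.1,24]))
cv2.imwrite('pics/w3.png',i[150:400,120:520]);cv2.imwrite('pics/w3c.png',cv2.resize(i[150:400,120:520],None,fx=2,fy=2,interpolation=cv2.INTER_CUBIC))
E
```

```text
time: 5.12
tool_pos: [538.5, -232.0, 99.1]
eef_rot: [-2.583, -1.786, 0.0]
ft_force: [0.1, -1.2, 0.5]
finger_gap: 1.002
finger_force: 0.0
[-0.465  0.082  1.519  0.     1.541 -0.104] [[ 0.353  0.936 -0.001]
 [ 0.936 -0.353  0.   ]
 [ 0.    -0.001 -1.   ]]
amber_dish 0.94 [319.168 206.8  ] [ 537.891 -234.584    0.   ]
notch 0.71 [344.704 212.32 ] [ 555.974 -246.572    0.   ]
(np.float64(318.9374883167674), np.float64(216.5331836907721))
```

View pics/w3c.png

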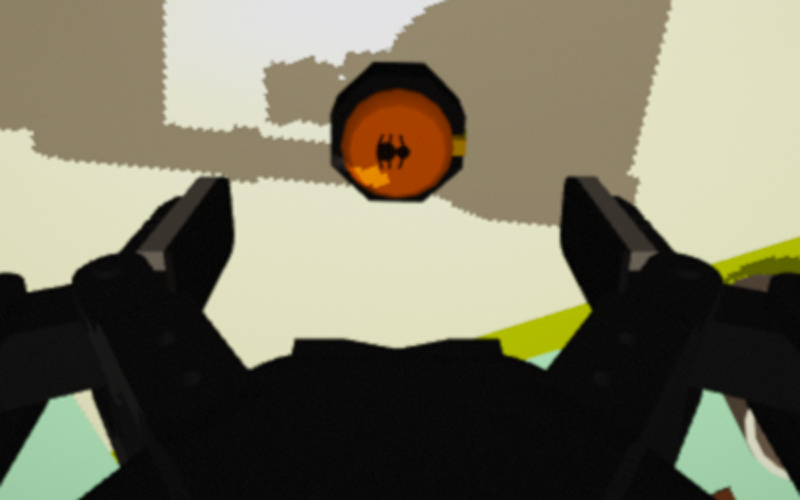

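```bash
python3 -m inch '[[-1,-2.2,0,20,0,0,0],[-1,0,0,20,0,0,0],[-1,0,0,17,0,0,0],[-1,0,0,12,0,0,0],[-1,0,0,0,0,0,0],[-1,0,0,0,0,0,0],[1,0,0,0,0,0,0],[1,0,0,0,0,0,0],[1,0,0,0,0,0,0],[1,0,0,0,0,0,0],[1,0,0,0,0,0,0],[1,0,0,0,0,0,0],[1,0,0,0,0,0,0],[1,0,0,0,0,0,0]]' 40
```

```text
time: 6.43
tool_pos: [538.3, -236.0, 32.0]
eef_rot: [2.587, 1.778, 0.002]
ft_force: [0.5, 0.2, 6.2]
finger_gap: 0.578
finger_force: 42.6
```

```bash
python3 -m inch '[[1,0,0,-20,0,0,0],[1,0,0,-38,0,0,0],[1,0,0,-38,0,0,0],[1,37.7,-8.4,0,0,0,0],[1,37.7,-8.4,0,0,0,0],[1,37.7,-8.4,0,0,0,0],[1,37.7,-8.4,0,0,0,0],[1,37.7,-8.4,0,0,0,0],[1,37.7,-8.4,0,0,0,0],[1,37.7,-8.4,0,0,0,0],[1,0,0,0,0,0,-6.4],[1,0,0,0,0,0,-6.4],[1,0,0,0,0,0,-6.4],[1,0,0,0,0,0,-6.4],[1,0,0,0,0,0,-6.4],[1,0,0,0,0,0,0],[1,0,0,0,0,0,0],[1,0,0,0,0,0,0]]'
python3 - <<'E'
from h import *
np.set_printoptions(precision=3,suppress=True)
s=r.sense();c=r.read_camera('wrist')
print(s['tool_pos'],s['joints'],Ro.from_rotvec(s['eef_rot']).as_matrix())
i=c['img'];print(proj(c,[587,108,32]),proj(c,[611,112.7,36]))
cv2.imwrite('pics/w4.png',i);cv2.imwrite('pics/w4c.png',cv2.resize(i[0:300,160:560],None,fx=2,fy=2,interpolation=cv2.INTER_CUBIC))
E
```

```text
time: 7.93
tool_pos: [577.1, 31.8, 126.0]
eef_rot: [-2.002, -2.42, 0.001]
ft_force: [0.1, -0.2, -0.8]
finger_gap: 0.575
finger_force: 42.0
[577.076  31.792 126.015] [-0.004  0.046  1.508 -0.     1.588 -0.192] [[-0.187  0.982 -0.   ]
 [ 0.982  0.187 -0.   ]
 [ 0.    -0.    -1.   ]]
(np.float64(351.34441687575816), np.float64(111.04395995728993)) (np.float64(386.100781366335), np.float64(110.74398545088222))
```

View pics/w4c.png

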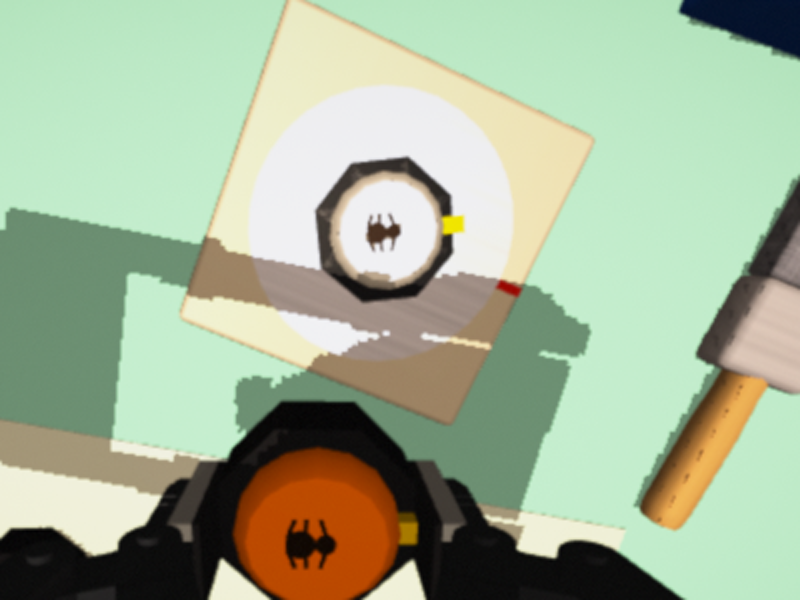

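```bash
python3 - <<'E'
from h import *
np.set_printoptions(precision=2,suppress=True)
c=r.read_camera('wrist');s=r.sense();T=Ro.from_rotvec(s['eef_rot']).as_matrix()
P=lambda x,y,z:atz(c,((160+x/2)/640,y/2/400),z)
i=c['img'];g=cv2.cvtColor(i,cv2.COLOR_BGR2HSV)
d=np.mean([P(249,223,18),P(514,223,18)],0);e=np.mean([P(381,86,18),P(381,361,18)],0);print('disc',d,e, P(514,223,18)-P(249,223,18),P(381,86,18)-P(381,361,18))
for z in (8,10): print('plate',z,np.mean([P(*p,z) for p in [(289,-2),(594,139),(450,425),(180,318)]],0))
oc=[(317,210),(355,162),(408,157),(451,195),(453,243),(413,295),(362,300),(321,262)]
print('oct z32',np.mean([P(*p,32) for p in oc],0))
ctr=np.array([d[0],e[1]])
def hue(m):
    n,l,st,ce=cv2.connectedComponentsWithStats(m.astype(np.uint8));return [(st[k][4],ce[k]) for k in range(1,n) if st[k][4]>15]
ye=(g[...,0]>20)&(g[...,0]<34)&(g[...,1]>150)&(g[...,2]>100);ye[:80]=0;ye[300:]=0;print(hue(ye))
for a,ce in hue(ye):
    for z in (37,119):
        p=atz(c,((ce[0]+.5)/640,(ce[1]+.5)/400),z);print(z,p,(p[:2]-ctr),np.degrees(np.arctan2(*(p[:2]-ctr)[::-1])),'tool',T.T@(p-s['tool_pos']))
am=(g[...,0]>5)&(g[...,0]<16)&(g[...,1]>200)&(g[...,2]>100);am[:200]=0;am[:,400:]=0
v,u=np.nonzero(am);print('amber u',u.min(),u.max(),v.min(),v.max())
for z in (118,128):
    p=atz(c,((u.min()+u.max()+1)/2/640,(v.min()+v.max()+1)/2/400),z);print(z,T.T@(p-s['tool_pos']))
E
```

```text
disc [588.18 108.11  18.  ] [588.76 104.6   18.  ] [101.58  19.35   0.  ] [-22.58 100.84   0.  ]
plate 8 [588.64 104.5    8.  ]
plate 10 [588.43 104.46  10.  ]
oct z32 [588.37 105.67  32.  ]
[(np.int32(92), array([385.79, 111.82])), (np.int32(91), array([363.96, 265.56]))]
37 [611.2  111.63  37.  ] [23.02  7.03] 16.983634224326416 tool [72.01 48.52 89.13]
119 [592.29 106.99 119.  ] [4.11 2.39] 30.206073075644568 tool [71.02 29.05  7.13]
37 [624.51 -11.43  37.  ] [  36.33 -116.03] -72.61221487400485 tool [-51.36  38.4   89.13]
119 [600.29  33.03 119.  ] [ 12.11 -71.57] -80.39620877781407 tool [-3.13 22.97  7.13]
amber u 277 359 225 302
118 [-2.51 -0.15  8.14]
128 [ 3.27 -0.16 -1.86]
```

```bash
python3 -m inch '[[1,23.3,8.2,0,0,0,0],[1,23.3,8.2,0,0,0,0],[1,23.4,8.2,0,0,0,0],[1,0,0,0,0,0,-4.5],[1,0,0,16,0,0,0],[1,0,0,16,0,0,0],[1,0,0,8,0,0,0],[1,0,0,0,0,0,0],[1,0,0,0,0,0,0],[1,0,0,0,0,0,0]]'
python3 - <<'E'
from h import *
np.set_printoptions(precision=2,suppress=True)
c=r.read_camera('wrist');s=r.sense()
print(s['tool_pos'],s['ft_force'],Ro.from_rotvec(s['eef_rot']).as_matrix())
n=c['img'];cv2.imwrite('pics/w5.png',n);cv2.imwrite('pics/w5c.png',cv2.resize(n[150:400,120:520],None,fx=2,fy=2))
c=r.read_camera('scene');u,v=map(int,proj(c,[588,105,45]));cv2.imwrite('pics/s5.png',cv2.resize(c['img'][v-40:v+40,u-55:u+55],None,fx=7,fy=7,interpolation=cv2.INTER_CUBIC))
E
```

```text
time: 8.87
tool_pos: [588.5, 105.1, 87.3]
eef_rot: [1.902, 2.499, 0.001]
ft_force: [0.1, 0.5, -1.7]
finger_gap: 0.571
finger_force: 41.9
[588.66 105.13  87.62] [-0.71  0.13 -0.38] [[-0.27  0.96  0.  ]
 [ 0.96  0.27  0.  ]
 [-0.    0.   -1.  ]]
```

View pics/s5.png

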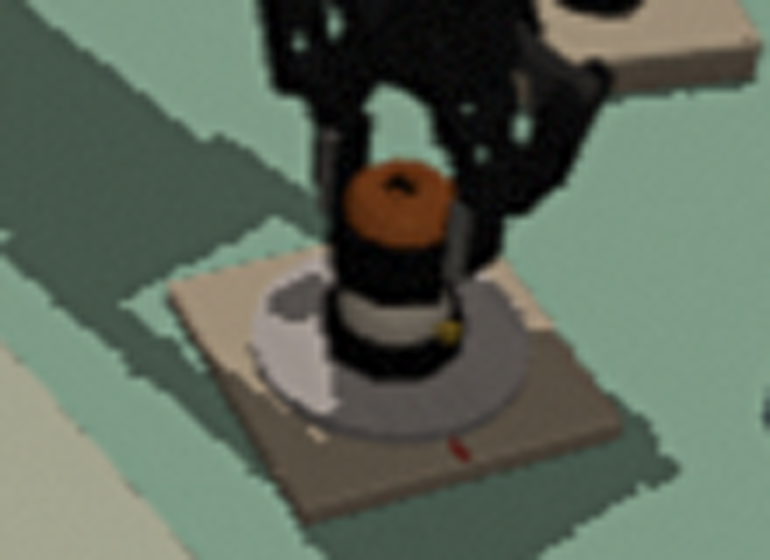

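```bash
python3 -m inch '[[1,0,0,4,0,0,0],[1,0,0,4,0,0,0],[1,0,0,3,0,0,0],[1,0,0,3,0,0,0],[1,0,0,2,0,0,0],[1,0,0,0,0,0,0],[1,0,0,0,0,0,0]]'
python3 -m inch '[[1,0,0,1.5,0,0,0],[1,0,0,1.5,0,0,0],[1,0,0,0,0,0,0]]'
```

```text
time: 9.55
tool_pos: [587.9, 105.2, 70.0]
eef_rot: [-1.902, -2.5, 0.001]
ft_force: [0.5, 0.6, -1.9]
finger_gap: 0.57
finger_force: 41.9
time: 9.8
tool_pos: [588.1, 105.5, 67.2]
eef_rot: [-1.902, -2.5, -0.001]
ft_force: [-0.4, 1.9, -2.4]
finger_gap: 0.576
finger_force: 42.0
```

```bash
python3 -m inch '[[1,0,0,1.5,0,0,0],[1,0,0,1.5,0,0,0],[1,0,0,0,0,0,0]]'
python3 -m inch '[[1,0,0,1,0,0,0],[1,0,0,1,0,0,0],[1,0,0,0,0,0,0],[1,0,0,0,0,0,0]]'
```

```text
time: 10.05
tool_pos: [588.0, 105.6, 64.1]
eef_rot: [-1.901, -2.5, -0.001]
ft_force: [-0.4, 1.6, -1.9]
finger_gap: 0.581
finger_force: 41.9
time: 10.38
tool_pos: [588.0, 105.6, 64.0]
eef_rot: [1.901, 2.501, 0.001]
ft_force: [-5.0, 2.0, 7.9]
finger_gap: 0.574
finger_force: 42.8
```

```bash
python3 -m inch '[[1,0,0,-1,0,0,0],[-1,0,0,0,0,0,0],[-1,0,0,0,0,0,0],[-1,0,0,0,0,0,0],[-1,0,0,0,0,0,0],[-1,0,0,0,0,0,0],[-1,0,0,0,0,0,0],[-1,0,0,-20,0,0,0],[-1,0,0,-30,0,0,0],[-1,0,0,-40,0,0,0],[-1,0,0,-20,0,0,0],[-1,0,0,0,0,0,0],[-1,0,0,0,0,0,0]]'
python3 - <<'E'
from h import *
np.set_printoptions(precision=2,suppress=True)
ims=[]
for n in('scene','side','wrist'):
    c=r.read_camera(n);u,v=map(int,proj(c,[588,105,45]));w=45;print(n,u,v)
    for k,z in(('amber_dish',32),):
        for d in r.spot_point(n,k)[:1]:print(d['confidence'],atz(c,d['location'],z))
    ims.append(cv2.resize(cv2.copyMakeBorder(c['img'],90,90,90,90,0)[v+90-w:v+90+w,u+90-w:u+90+w] if n!='wrist' else c['img'][max(0,v-60):v+60,u-60:u+60],(266,400),interpolation=cv2.INTER_CUBIC))
cv2.imwrite('pics/a6.png',np.hstack(ims))
c=r.read_camera('side')
for n in('scene','side'):
    c=r.read_camera(n)
    for k,z in(('stick_ball',90),('stick_base',0)):
        for d in r.spot_point(n,k)[:1]:print(n,k,d['confidence'],atz(c,d['location'],z))
    h=cv2.cvtColor(c['img'],cv2.COLOR_BGR2HSV);u,v=map(int,proj(c,[460,308,22]));s=h[v-30:v+30,u-40:u+40]
    for nm,m in(('g',(s[...,0]>45)&(s[...,0]<75)&(s[...,1]>150)),('r',((s[...,0]<6)|(s[...,0]>172))&(s[...,1]>130))):
        y,x=np.nonzero(m);
        if len(x):print(nm,len(x),x.std(),y.std(),atz(c,((u-40+x.mean()+.5)/640,(v-30+y.mean()+.5)/400),22))
E
```

```text
time: 11.47
tool_pos: [588.9, 105.3, 175.4]
eef_rot: [1.9, 2.498, 0.004]
ft_force: [-0.5, -0.1, -0.9]
finger_gap: 0.995
finger_force: 0.0
scene 357 189
0.9 [591.16 105.73  32.  ]
side 322 253
0.78 [583.99 100.85  32.  ]
wrist 319 195
0.58 [587.17 105.03  32.  ]
scene stick_base 0.89 [464.76 309.34   0.  ]
g 5 24.630062931304092 7.2 [409.36 315.44  22.  ]
r 12 9.312476696465994 8.127456893491072 [404.94 274.63  22.  ]
side stick_ball 0.65 [461.25 313.49  90.  ]
side stick_base 0.8 [461.92 312.52   0.  ]
g 1 0.0 0.0 [475.5  351.45  22.  ]
r 5 4.223742416388575 4.621688003316537 [446.45 274.91  22.  ]
```

View pics/a6.png

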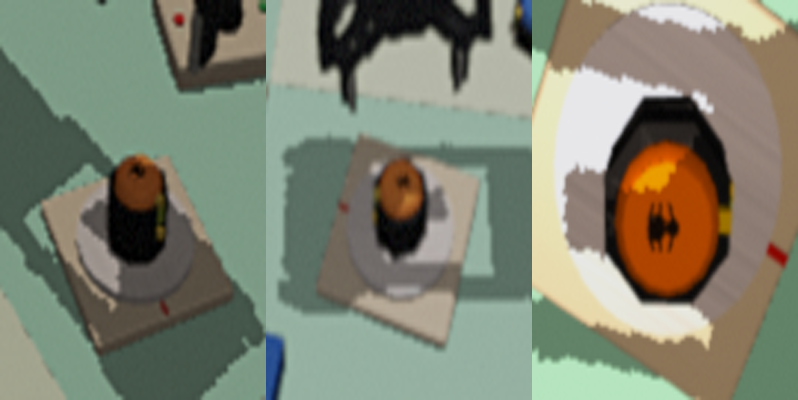

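```bash
python3 -m inch '[[1,0,0,0,0,0,7.15],[1,0,0,0,0,0,7.15],[1,0,0,0,0,0,7.15],[1,0,0,0,0,0,7.15],[1,0,0,0,0,0,7.15],[1,17.5,-32.4,0,0,0,0],[1,17.5,-32.4,0,0,0,0],[1,17.5,-32.4,0,0,0,0],[1,17.5,-32.4,0,0,0,0],[1,17.5,-32.4,0,0,0,0],[1,17.5,-32.4,0,0,0,0],[1,0,0,0,0,0,0],[1,0,0,0,0,0,0]]'
python3 - <<'E'
from h import *
np.set_printoptions(precision=2,suppress=True)
c=r.read_camera('wrist');s=r.sense();print(s['tool_pos'],Ro.from_rotvec(s['eef_rot']).as_matrix()[:2])
for k,z in(('stick_ball',90),('stick_base',0)):
    for d in r.spot_point('wrist',k)[:1]:print(k,d['confidence'],np.array(d['location'])*[640,400],atz(c,d['location'],z))
cv2.imwrite('pics/w7.png',c['img'])
E
```

```text
time: 13.2
tool_pos: [441.0, 272.4, 173.7]
eef_rot: [2.574, 1.801, 0.001]
ft_force: [0.4, -0.7, 0.3]
finger_gap: -0.002
finger_force: 0.0
[441.88 271.4  173.57] [[ 0.34  0.94  0.  ]
 [ 0.94 -0.34 -0.  ]]
stick_ball 0.9 [325.63 155.6 ] [460.09 309.86  90.  ]
stick_base 0.7 [321.47 143.4 ] [458.48 310.8    0.  ]
```

View pics/w7.png

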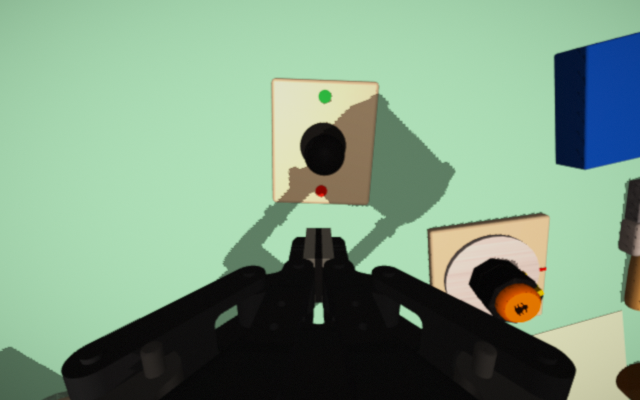

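```bash
python3 -m inch '[[1,0,4,24,0,0,0],[1,0,0,25,0,0,0],[1,0,0,25,0,0,0],[1,0,0,0,0,0,0],[1,8,0,0,0,0,0],[1,7,0,0,0,0,0],[1,7,0,0,0,0,0],[1,7,0,0,0,0,0],[1,7,0,0,0,0,0],[1,7,0,0,0,0,0],[1,0,0,0,0,0,0],[1,0,0,0,0,0,0],[1,0,0,0,0,0,0]]'
python3 - <<'E'
from h import *
c=r.read_camera('wrist');print(r.sense()['ft_force'])
for d in r.spot_point('wrist','stick_ball')[:1]:print(d['confidence'],atz(c,d['location'],85))
cv2.imwrite('pics/w8.png',c['img'])
E
```

```text
time: 14.43
tool_pos: [460.7, 310.0, 99.6]
eef_rot: [2.577, 1.796, -0.0]
ft_force: [-0.8, -4.0, 1.8]
finger_gap: 0.001
finger_force: 2.0
[-0.48383387 -3.50155224  2.54809655]
0.58 [470.04130692 334.03897068  85.        ]
```

View pics/w8.png

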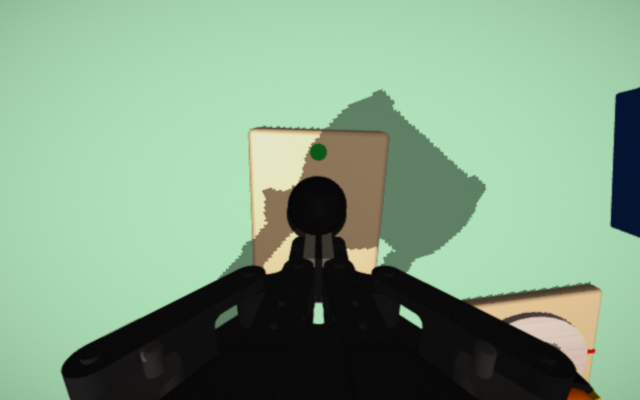

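```bash
python3 -m inch '[[1,1.5,0,0,0,0,0],[1,0,0,0,0,0,0],[1,0,0,0,0,0,0],[1,0,0,0,0,0,0],[1,0,0,0,0,0,0],[1,0,0,0,0,0,0],[1,0,0,0,0,0,0],[1,0,0,0,0,0,0],[1,0,0,0,0,0,0],[1,0,0,0,0,0,0],[1,0,0,0,0,0,0],[1,0,0,0,0,0,0],[1,0,0,0,0,0,0]]'
python3 -m inch '[[1,-8,0,0,0,0,0],[1,-8,0,0,0,0,0],[1,-10,0,0,0,0,0],[1,-15,0,0,0,0,0],[1,-15,0,0,0,0,0],[1,0,0,-30,0,0,0],[1,0,0,-40,0,0,0],[1,0,0,0,0,0,0],[1,0,0,0,0,0,0],[1,0,0,0,0,0,0],[1,0,0,0,0,0,0],[1,0,0,0,0,0,0]]'
python3 - <<'E'
from h import *
c=r.read_camera('wrist')
for d in r.spot_point('wrist','stick_ball')[:1]:print(d['confidence'],atz(c,d['location'],90))
for d in r.spot_point('scene','amber_dish')[:1]:
    c=r.read_camera('scene');print(d['confidence'],atz(c,d['location'],32))
print(r.job_done())
E
```

```text
time: 15.62
tool_pos: [461.2, 311.4, 99.2]
eef_rot: [2.578, 1.796, -0.0]
ft_force: [0.4, -4.7, 2.3]
finger_gap: -0.001
finger_force: 2.3
time: 16.62
tool_pos: [441.1, 258.6, 167.6]
eef_rot: [-2.577, -1.796, 0.004]
ft_force: [0.1, -0.2, 0.3]
finger_gap: -0.002
finger_force: 0.0
0.87 [459.78870835 309.47442881  90.        ]
0.63 [581.7864691  110.69278391  32.        ]
the job is handed in; nothing more can be done
None
```

The amber dish is stacked home on the bottom dish and released, the jog stick was held over towards the green dot for just over a second and came back to centre, and I handed the job in at about 17 s; no verdict was returned.

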